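# Third hand for a drawer pull

## Robot

A 6-joint arm with a two-finger parallel gripper is mounted at the origin on the work surface. World frame = base frame: x ahead of the robot, y to its left, z up, the work surface at z = 0. Lengths are in mm, angles in rad, forces in N, time in s.
With the tool pointing down it reaches from about 400 to 925 mm from the base axis. Payload 12.5 kg.
Tool frame: the origin (TCP) lies midway between the tips of the shut fingers; the grasp point (between the pads) lies 19 mm behind it (env.pinch_z is the z of the grasp point in the tool frame, in mm); z points along the fingers, y is the line along which they close (so a half turn about z gives the same grasp; the last joint's range is limited). The gripper opens to 95 mm and grips with 3 to 60 N. Pads are 20 mm wide; open, the fingers measure 119 mm over their backs; the gripper's body (75 mm by 180 mm) begins 59 mm behind the grasp point.
Start: joints at [-1.285, 0.491, 1.559, -0, 1.092, -0.106], TCP at [238.682, -577.649, 214.661] pointing down, gripper open.
Joint ranges: [-3.1, 3.1], [-0.84, 2.19], [0.05, 2.79], [-1.13, 4.28], [0.06, 2.93], [-2.69, 2.69]. Speed limits (rad/s): [2.22, 2.22, 2.79, 3.14, 3.14, 3.14].

## Interface

Orientations are given as [roll, pitch, yaw] about the fixed x, y, z axes, in that order (R = Rz(yaw) Ry(pitch) Rx(roll)).
In Python, from cell import env, eyes gives the robot as it stands.
- The arm moves only by the shell command python3 -m inch 'ROWS'. ROWS is JSON, a list of rows, each a list of 3 entries, a list of its own where there are three numbers: the shift along the tool's x, y, z in units of 60 mm (1.0 is 60 mm), then the turn about the tool's z in units of 5 degrees (1.0 is 5 degrees), then the closure, from -1 (fully open) to 1 (shut). In form: [[[tx, ty, tz], turn, claw], ...]. A call has exactly 10 rows; each row shifts and turns the commanded pose from where the row before left it, along the tool's axes as they then stand; what a row does not reach is not made up. A row lasts 1/8 s, in which the tool goes at most 62.5 mm and 10.7 degrees, less where a joint would pass 70% of its speed; a pose out of reach is approached as far as the arm can. A call is refused whole if a number of a shift passes 1 or a number of a turn 1, either way. A call with a gripper value outside its range is refused whole. The fingers move at their own pace and stop on an object; the grip force is fixed at half the most. Time passes only in rows, so rows that do not move let the fingers close, or fill a call up. It gives the time, the measured TCP pose, the force, the opening and the grip force at its end, in the units of the state.
- env.state(): the state, without advancing time (a new reading comes with each control period).
- eyes.read_camera(name): name is "side" or "top"; returns a dict with "pixels" (400x640x3 uint8, red, green, blue), "fx", "fy", "cx", "cy" (pixels), "distortion" ([k1, k2, p1, p2, k3] as OpenCV has them; the pictures are not rectified), "extrinsics" (4x4, takes a point from world to camera coordinates). Camera axes: x right, y down, z forward; pixel columns grow to the right and rows downward; lengths in mm; the calibration is good to about 2 mm. A picture is of the moment at which its call begins. There is no depth.
- env.job_done(): hands the job in; it is judged then, once.
Trained networks look in a picture, given as the dict that the camera call returned (one of the last four; its "shot" number tells which), for a name from the list of things; names that differ only in an ending like _2 or _b are one class to them, and where a whole thing is asked for, a point or a joint stands for the part that bears it (a point fixed in the world has none). Each returns a list of dicts, best first, with "score" (0 to 1); they miss things now and then, are a little off and sometimes report something else, mostly with a low value. They report only what shows in the picture. A call takes as long as a camera call. They do not tell look-alikes from the thing itself.
- eyes.boxes_of(name, picture): "centre" ([row, column] in pixels, amid what is visible of it).
- eyes.cut_out(name, picture): "mask" (400x640 bool, what is visible of it) and "centre" ([row, column] in pixels, amid what is visible of it).
- eyes.spot_point(name, picture): "centre" ([row, column] in pixels: a listed point, or the origin of a listed thing).
The state is a dict: "t": time; "joints": joint angles; "qvel": joint speeds; "tau": joint torques, N m; "eef_pos": TCP position; "tcp_rot": TCP orientation; "ft_force": force on the tool from outside, world axes, zero at the start; "moment": the same for the moment, N m; "opening": opening from 0.0 (shut) to 1.0 (fully open); "grip_force": force on a finger pad.
Only numpy, scipy, OpenCV 4.12 (cv2) and the standard library are available. Lean on these libraries where they do the work, as an engineer would, in place of code of your own. Each camera call takes 0.05 s, during which the arm holds its last target. There are 200 camera calls.

## Task

The drawer front in the sprung jig is ready for its handle: pick up the brass pull whose feet are spaced like the two screw holes, and press both its feet squarely onto the front, centred on the holes, with a steady push of about 10 N (the sprung front then gives about 8 mm), never driving the front right back to its stop. Keep it steady there for at least three seconds and finish still gripping and pressing it, with the gripper itself clear of the front and jig, so that a colleague can screw it on from behind. Leave the other pull, the screwdriver, the soap bottle and the screw dish where they are.

Things in the scene. Friction and masses are not known exactly. Their poses are not given: they have to be found in the camera images.
- long_pull: the pull to fit: U-shaped square brass cabinet pull lying flat, about 0.18 kg. Bar 136 mm long (own y), 12 wide (own x), 14 high (z, up as it lies). Two feet, 14 x 14 mm, 96 mm apart centre to centre, point along own +x and end 40 mm from the bar's centre line. Origin: under the middle of the bar (not of the U). Grip mid-bar, closing along own x, one finger between the feet
- foot_left (a point): centre of the end face of the long pull's foot on its own +y side: (40, 48, 7) mm in the pull's frame
- foot_right (a point): centre of the end face of the long pull's foot on its own -y side: (40, -48, 7) mm in the pull's frame
- short_pull: the wrong pull: same make and section but bar 98 mm long and feet only 64 mm apart; lies flat beside the long one (they may be swapped); same kind of origin. Leave it alone
- front_mid (a point): the point midway between the two screw holes on the good face of the upright light oak drawer front, 210 mm wide (own y), 96 high, 18 thick (own x), on the sprung carriage of the jig. The good face looks to own -x, towards the robot. This point is 76 mm above the worktop, the top edge 110 mm, the underside 14 mm; a clamp lip 6 mm thick covers the face up to 32 mm above the worktop
- hole_left (a point): mouth, on the good face, of the screw hole on the front's own +y side: 48 mm from front_mid, 76 mm above the worktop. Holes show as 6 mm black dots on both faces; flush, nothing enters them. Axes as the front's
- hole_right (a point): the same for the hole on the own -y side: 48 mm from front_mid
- jig: the fixed jig: plywood base 130 x 230 x 12 mm with two aluminium posts behind the front that carry the springs. Origin on the worktop under the middle of the drawer front when unpushed; own x is the direction to push in; turned up to 0.35 rad from the world's x
- front (a joint): how far the front and its carriage are pushed back along the front's own +x, in m: 0 at rest, stop at 0.016. Springs of 1250 N/m: force in N = 1250 x value, so 0.008 is 10 N; it springs back when let go
- screwdriver: bystander: black-handled screwdriver, 190 mm long, lying on the worktop. Origin under its middle
- soap: bystander: terracotta-coloured soap bottle, 64 mm across and 150 mm high, upright. Origin at the centre of its underside
- dish: bystander: white dish of brass screws, 90 mm across and 28 mm high. Origin at the centre of its underside
Not all that is in view belongs to the job. Leave any pink or purple look-alike of the long_pull alone.

How it is judged:
By the outcome, as a careful person would: the job done as asked, in the order asked, and still so for the second after the job is handed in, while the arm keeps its last pose, push and grip.
It also fails if it takes over 45 s, if anything falls off the work surface, if the arm or the gripper's body presses on something with over 40 N, if the wrist force passes 120 N, or if a joint passes its speed limit or range.

## Working session

There is one attempt and no reset: what is moved stays moved. The work goes in short steps, Python scripts to look and compute and a shell command to move; the robot and the scene stay as the last step left them, time stands still between calls to the robot, and variables do not carry over. Pictures are saved under pics/ and viewed, at most 10 in all, crops included, and the job is handed in when it is done.

```bash
mkdir -p pics; ls; cat > h.py <<'E'
import numpy as np, cv2
from cell import env, eyes
def K(p): return np.array([[p['fx'],0,p['cx']],[0,p['fy'],p['cy']],[0,0,1.]])
def toz(p,rc,z):
    "pixel (row,col) -> world at height z"
    u=cv2.undistortPoints(np.array([[[rc[1],rc[0]]]],float),K(p),np.array(p['distortion'],float))[0,0]
    E=np.array(p['extrinsics']);R,t=E[:3,:3],E[:3,3]
    c=-R.T@t;d=R.T@np.array([u[0],u[1],1]);return c+d*(z-c[2])/d[2]
def proj(p,X):
    E=np.array(p['extrinsics'])
    q=cv2.projectPoints(np.array(X,float).reshape(-1,1,3),cv2.Rodrigues(E[:3,:3])[0],E[:3,3],K(p),np.array(p['distortion'],float))[0]
    return q[:,0,::-1]
def save(p,n): cv2.imwrite('pics/'+n,p['pixels'][:,:,::-1])
E
cat > a.py <<'E'
from h import *
Z=dict(long_pull=0,foot_left=7,foot_right=7,short_pull=0,front_mid=76,hole_left=76,hole_right=76,jig=0,screwdriver=0,soap=0,dish=0)
for c in ('top','side'):
    p=eyes.read_camera(c);save(p,c+'0.png')
    E=np.array(p['extrinsics']);print(c,'cam at',(-E[:3,:3].T@E[:3,3]).round())
    for n,z in Z.items():
        print(n,[(round(r['score'],2),np.round(r['centre']).tolist(),toz(p,r['centre'],z)[:2].round(1).tolist()) for r in eyes.spot_point(n,p)[:4]])
print(env.state(),env.pinch_z)
E
python3 a.py
```

```text
pics
top cam at [ 392.  -71. 1169.]
long_pull [(0.95, [233.0, 462.0], [449.4, -437.7]), (0.92, [294.0, 411.0], [305.9, -309.6]), (0.81, [235.0, 390.0], [444.5, -261.3]), (0.34, [233.0, 329.0], [450.4, -113.5])]
foot_left [(0.84, [244.0, 488.0], [423.1, -498.3]), (0.65, [321.0, 414.0], [242.4, -314.3]), (0.64, [226.0, 367.0], [467.4, -203.5]), (0.16, [234.0, 392.0], [447.1, -263.8])]
foot_right [(0.97, [260.0, 455.0], [385.0, -415.1]), (0.74, [210.0, 403.0], [505.7, -291.6]), (0.71, [292.0, 386.0], [310.3, -249.4])]
short_pull [(0.67, [235.0, 167.0], [443.2, 274.1]), (0.62, [235.0, 331.0], [444.2, -118.5])]
front_mid [(0.63, [160.0, 215.0], [609.9, 147.3])]
hole_left [(0.6, [158.0, 193.0], [616.0, 198.7])]
hole_right [(0.96, [159.0, 236.0], [612.0, 99.7])]
jig [(0.7, [160.0, 223.0], [624.8, 142.2])]
screwdriver [(0.57, [177.0, 428.0], [586.5, -355.3])]
soap [(0.65, [120.0, 377.0], [726.3, -232.2])]
dish [(0.75, [234.0, 168.0], [444.7, 271.7])]
side cam at [200. 860. 672.]
long_pull [(0.88, [150.0, 372.0], [447.1, -448.5]), (0.79, [180.0, 359.0], [442.5, -268.9]), (0.73, [182.0, 414.0]
[... 699 characters left out ...]
0, 285.0], [445.1, 281.5])]
{'t': 1.2, 'joints': array([-1.28459937e+00,  4.90896428e-01,  1.55892592e+00, -7.58328667e-06,
        1.09172029e+00, -1.05625227e-01]), 'qvel': array([ 0.0010444 ,  0.00064615, -0.00101863, -0.00059569,  0.00039794,
        0.0007384 ]), 'tau': array([ 2.66461968e-03, -6.12481356e+01, -2.58424634e+01,  6.94916281e-02,
        4.45937854e-02, -7.94575431e-05]), 'eef_pos': array([ 238.67510277, -577.63111977,  214.65422293]), 'tcp_rot': array([3.14154362e+00, 1.19655117e-05, 3.91825679e-01]), 'ft_force': array([ 0.15744636,  0.76012221, -0.05501979]), 'moment': array([-0.00589289, -0.01190477,  0.00575635]), 'grip_force': 0.0, 'opening': 1.0013046464540054} -18.8
```

View pics/top0.png

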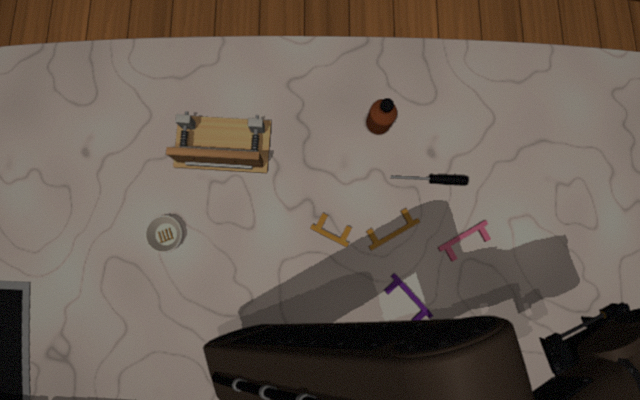

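View pics/side0.png

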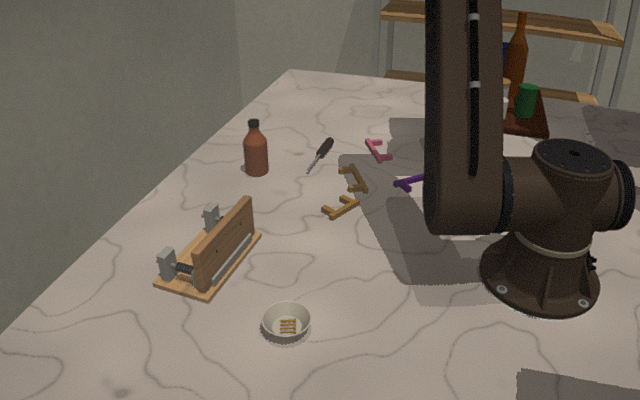

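Top view: the candidates for the long pull are brass at (230,392), which is longer, brass at (232,331), which is shorter, pink at (240,465) and purple at (297,410). The front is at (155,218), the dish at (234,167), the soap at (115,381) and the screwdriver at (179,430). I choose the brass pull at (230,392), because its feet measure 96 mm apart. Next I refine it with a silhouette fit and check it in a crop.

```bash
cat > fit.py <<'E'
from h import *
from scipy.optimize import minimize
def brass(p,c,r=45):
    h=cv2.cvtColor(p['pixels'],cv2.COLOR_RGB2HSV)
    m=((h[...,0]>=12)&(h[...,0]<=28)&(h[...,1]>130)&(h[...,2]>50)).astype(np.uint8)
    n,l,s,cc=cv2.connectedComponentsWithStats(m)
    k=min((i for i in range(1,n) if s[i,4]>60),key=lambda i:np.hypot(*(cc[i][::-1]-c)))
    return l==k
def boxes(L,s): # bar + feet as boxes in pull frame
    return [(-6,6,-L/2,L/2),(6,40,s/2-7,s/2+7),(6,40,-s/2-7,-s/2+7)]
def render(p,x,y,a,z0=0,L=136,s=96,S=8):
    im=np.zeros((400*S//2,640*S//2),np.uint8)
    for x0,x1,y0,y1 in boxes(L,s):
        P=np.array([[i,j,k] for i in(x0,x1) for j in(y0,y1) for k in(0,14)],float)
        W=np.c_[x+P[:,0]*np.cos(a)-P[:,1]*np.sin(a),y+P[:,0]*np.sin(a)+P[:,1]*np.cos(a),z0+P[:,2]]
        q=proj(p,W)[:,::-1]
        cv2.fillConvexPoly(im,cv2.convexHull(((q+.5)*S/2).round().astype(np.int32)),255)
    return cv2.resize(im,(640,400),interpolation=cv2.INTER_AREA)/255.
def fit(ps,ms,g,z0=0):
    ms=[cv2.GaussianBlur(m.astype(float),(0,0),.7) for m in ms]
    f=lambda v:sum(((cv2.GaussianBlur(render(p,v[0],v[1],v[2]/100,z0),(0,0),.7)-m)**2).sum() for p,m in zip(ps,ms))
    r=minimize(f,[g[0],g[1],g[2]*100],method='Nelder-Mead',options=dict(initial_simplex=np.array([g[0],g[1],g[2]*100])+np.array([[0,0,0],[8,0,0],[0,8,0],[0,0,8.]])))
    return r.x*[1,1,.01],r.fun
E
cat > b.py <<'E'
from fit import *
t=eyes.read_camera('top');s=eyes.read_camera('side')
mt,ms=brass(t,(230,392)),brass(s,(180,352))
print(mt.sum(),ms.sum())
for ps,mm in (([t],[mt]),([s],[ms]),([t,s],[mt,ms])): print(fit(ps,mm,(447,-263,.41)))
for p,c,n in((t,(230,392),'t'),(s,(180,355),'s')):
    print(c)
im=t['pixels'][190:270,300:490,::-1].copy();im[...,2][mt[190:270,300:490]]=255
A=cv2.resize(im,None,fx=3.4,fy=3.4,interpolation=cv2.INTER_CUBIC)
B=cv2.resize(s['pixels'][190:310,140:330,::-1],None,fx=3.4,fy=3.4,interpolation=cv2.INTER_CUBIC)[:300]
cv2.imwrite('pics/c1.png',np.vstack([A,B]))
E
python3 b.py
```

```text
397 195
(array([ 448.02993963, -268.70395107,    0.51723061]), np.float64(31.136382421984))
(array([ 4.61953189e+02, -2.58181584e+02,  2.19634774e-01]), np.float64(446.6652235658381))
(array([ 448.0558434 , -267.75979727,    0.50868361]), np.float64(527.3297697012305))
(230, 392)
(180, 355)
```

View pics/c1.png

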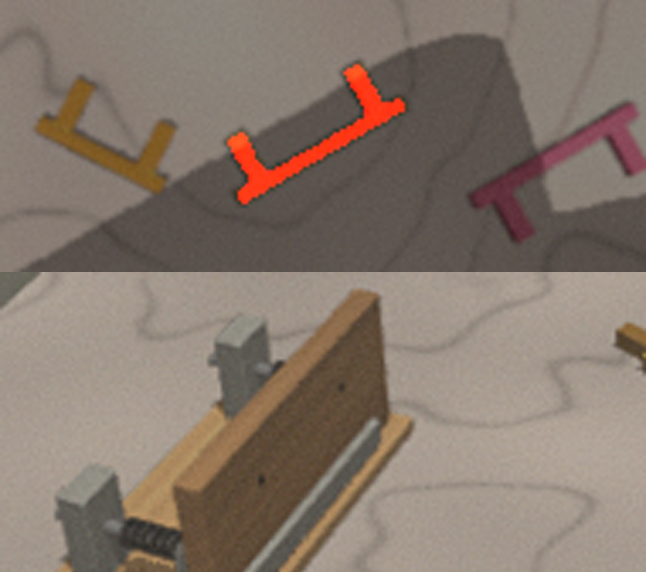

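```bash
python3 -m inch '[[[0,0,0],-1,-1],[[0,0,0],-1,-1],[[0,0,0],-1,-1],[[0,0,0],-1,-1],[[0,0,0],-1,-1],[[0,0,0],-1,-1],[[0,0,0],-1,-1],[[0,0,0],-1,-1],[[0,0,0],-1,-1],[[0,0,0],-1,-1]]'
```

```text
t: 2.55
eef_pos: [238.7, -577.7, 214.7]
tcp_rot: [3.142, 0.0, 1.267]
ft_force: [0.1, 0.3, 0.8]
opening: 1.001
grip_force: 0.0
```

The crop confirms it: the long brass pull is at about (230,392), its feet pointing up and to the left, beside the shorter one at (228,332). In the side view the holes show at about (223.5,240.6) and (251,217).

```bash
cat > c.py <<'E'
from fit import *
from scipy.ndimage import center_of_mass as com
t=eyes.read_camera('top');s=eyes.read_camera('side')
mt=brass(t,(230,392))
h=cv2.cvtColor(s['pixels'],cv2.COLOR_RGB2HSV)
ms=((h[...,0]>=10)&(h[...,0]<=30)&(h[...,1]>110)&(h[...,2]>25))
w=np.zeros((400,640),bool);w[158:196,330:372]=1;ms&=w
print(ms.sum());ft=fit([t],[mt],(447,-263,.45));print(ft)
print(fit([s],[ms],(447,-263,.45)));print(fit([t,s],[mt,ms],(447,-263,.45)))
g=cv2.cvtColor(s['pixels'],cv2.COLOR_RGB2GRAY).astype(float);H=[]
for r,c in((223,240),(251,217)):
    a=g[r-4:r+5,c-4:c+5];wt=np.clip(np.median(a)-12-a,0,None);d=np.array(com(wt))+[r-4,c-4]
    H.append(toz(s,d,76));print(d.round(2),H[-1].round(1))
R,L=H;d=L-R;print('hole dist',np.hypot(*d[:2]),'yaw front',np.arctan2(-d[0],d[1]),'mid',(R+L)/2)
# top-edge of the front, top camera: overlay of model
m=(R+L)/2;a=np.arctan2(-d[0],d[1])
P=[[m[0]+x*np.cos(a)-y*np.sin(a),m[1]+x*np.sin(a)+y*np.cos(a),110] for x,y in((0,105),(0,-105),(18,-105),(18,105))]
A=t['pixels'][100:190,150:290,::-1];A=cv2.resize(A,None,fx=5,fy=5,interpolation=cv2.INTER_CUBIC)
q=((proj(t,P)[:,::-1]-[150,100]+.5)*5).astype(np.int32);cv2.polylines(A,[q],True,(0,255,0),1);
cv2.imwrite('pics/c2.png',A)
E
python3 c.py
```

```text
265
(array([ 448.27437451, -268.56770324,    0.52413952]), np.float64(28.98948549764758))
(array([ 446.02066304, -270.6862633 ,    0.50004653]), np.float64(54.150997896739))
(array([ 447.40359335, -268.357197  ,    0.50807253]), np.float64(96.29404786905258))
[223.39 240.  ] [607.4 101.3  76. ]
[250.7  216.39] [612.7 197.6  76. ]
hole dist 96.49558449668554 yaw front -0.0549982573482336 mid [610.06546606 149.44827509  76.        ]
```

View pics/c2.png

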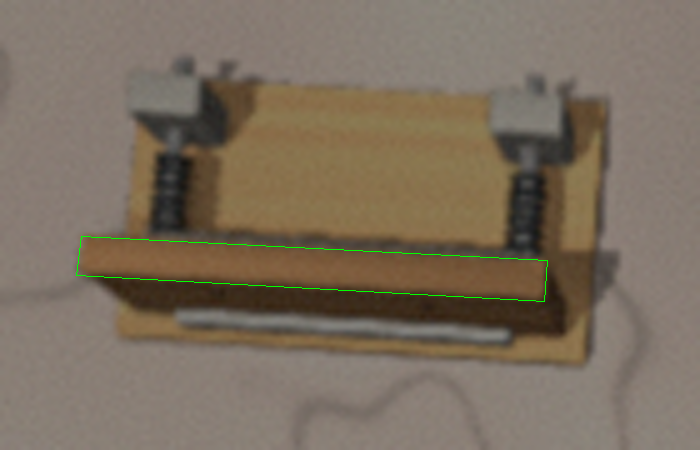

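The overlay matches the front's top edge (left end near (77,237), right end near (547,260)), so I trust this front: mid (610,149), yaw -0.055. The pull is at (447.5,-268.5) with yaw 0.512, so the tool yaw has to be 2.083.

```bash
cat > go.py <<'E'
# go.py x y z yaw : what is left, in tool axes and units
from h import *
import sys
from scipy.spatial.transform import Rotation as Ro
x,y,z,w=map(float,sys.argv[1:]);s=env.state();R=Ro.from_euler('xyz',s['tcp_rot']).as_matrix()
d=R.T@(np.array([x,y,z])-s['eef_pos'])
print('units',(d/60).round(3),'turn',round(-np.degrees((w-s['tcp_rot'][2]+np.pi)%(2*np.pi)-np.pi)/5,3),'pos',s['eef_pos'].round(1),'rot',s['tcp_rot'].round(4),'F',s['ft_force'].round(1),'t',s['t'],s['opening'],s['grip_force'],s['joints'].round(2))
E
python3 -m inch '[[[0,0,0.25],-0.94,-1],[[0,0,0.25],-0.94,-1],[[0,0,0.25],-0.94,-1],[[0,0,0.25],-0.94,-1],[[0,0,0.25],-0.94,-1],[[0,0,0.25],-0.94,-1],[[0,0,0.25],-0.94,-1],[[0,0,0.25],-0.94,-1],[[0,0,0.25],-0.94,-1],[[0,0,0.25],-0.94,-1]]' && python3 go.py 447.5 -268.5 64 2.083
```

```text
t: 3.9
eef_pos: [238.7, -577.7, 64.2]
tcp_rot: [-3.142, 0.0, 2.085]
ft_force: [0.1, -0.0, 0.0]
opening: 1.0
grip_force: 0.0
units [2.775e+00 5.565e+00 3.000e-03] turn 0.024 pos [ 238.7 -577.7   64.2] rot [-3.1416e+00  2.0000e-04  2.0851e+00] F [ 0.1 -0.   0. ] t 3.9 0.9999463126807167 0.0 [-1.28  0.67  1.69  0.    0.78 -1.8 ]
```

```bash
python3 -m inch '[[[0.3,0.6,0],0,-1],[[0.3,0.6,0],0,-1],[[0.3,0.6,0],0,-1],[[0.3,0.6,0],0,-1],[[0.3,0.6,0],0,-1],[[0.3,0.6,0],0,-1],[[0.3,0.6,0],0,-1],[[0.3,0.6,0],0,-1],[[0.3,0.6,0],0,-1],[[0.075,0.165,0],0,-1]]' && python3 go.py 447.5 -268.5 2.5 2.083
```

```text
t: 5.15
eef_pos: [448.5, -267.1, 64.7]
tcp_rot: [3.142, 0.0, 2.085]
ft_force: [-0.1, 0.1, -0.6]
opening: 0.996
grip_force: 0.0
units [-0.013 -0.027  1.037] turn 0.025 pos [ 448.5 -267.1   64.7] rot [3.1415e+00 2.0000e-04 2.0852e+00] F [-0.1  0.1 -0.6] t 5.15 0.9964490170752986 0.0 [-0.66  0.56  1.95 -0.    0.63 -1.18]
```

```bash
python3 -m inch '[[[0,0,0.3],0,-1],[[0,0,0.3],0,-1],[[0,0,0.2],0,-1],[[0,0,0.13],0,-1],[[0,0,0.1],0,-1],[[0,0,0],0,-1],[[0,0,0],0,0.3],[[0,0,0],0,0.6],[[0,0,0],0,1],[[0,0,0],0,1]]' && python3 -m inch '[[[0,0,0],0,1],[[0,0,0],0,1],[[0,0,0],0,1],[[0,0,0],0,1],[[0,0,0],0,1],[[0,0,0],0,1],[[0,0,-0.1],0,1],[[0,0,-0.2],0,1],[[0,0,-0.4],0,1],[[0,0,-0.4],0,1]]' && python3 go.py 447.5 -268.5 71.5 2.083
```

```text
t: 6.4
eef_pos: [447.6, -268.5, 2.9]
tcp_rot: [3.142, 0.0, 2.085]
ft_force: [-0.2, -1.0, 0.2]
opening: 0.638
grip_force: 0.0
t: 7.65
eef_pos: [447.5, -268.5, 70.2]
tcp_rot: [3.142, 0.0, 2.085]
ft_force: [0.5, -0.5, -1.6]
opening: 0.122
grip_force: 30.0
units [-0.    -0.001 -0.022] turn 0.021 pos [ 447.5 -268.5   70.2] rot [3.1416e+00 2.0000e-04 2.0848e+00] F [ 0.5 -0.5 -1.6] t 7.65 0.1219923214232676 29.995134472846985 [-0.67  0.55  1.95 -0.    0.64 -1.18]
```

```bash
python3 -m inch '[[[0,0,0],0.65,1],[[0,0,0],0.65,1],[[0,0,0],0.65,1],[[0,0,0],0.65,1],[[0,0,0],0.65,1],[[0,0,0],0.65,1],[[0,0,0],0.65,1],[[0,0,0],0.65,1],[[0,0,0],0.65,1],[[0,0,0],0.65,1]]' && python3 go.py 530.2 153.8 71.9 1.516
```

```text
t: 8.9
eef_pos: [447.6, -268.5, 69.7]
tcp_rot: [3.141, 0.0, 1.516]
ft_force: [-0.3, -1.1, -1.7]
opening: 0.123
grip_force: 30.0
units [ 7.104  0.987 -0.04 ] turn -0.004 pos [ 447.6 -268.5   69.7] rot [3.1411e+00 4.0000e-04 1.5157e+00] F [-0.3 -1.1 -1.7] t 8.9 0.12260445713301835 29.99423325061798 [-0.67  0.55  1.95 -0.    0.64 -0.61]
```

```bash
cat > d.py <<'E'
from fit import *
st=env.state();x,y,z=st['eef_pos'];g=(x,y,st['tcp_rot'][2]-np.pi/2)
print(g,z)
t=eyes.read_camera('top');s=eyes.read_camera('side');save(t,'t_%d.png'%(st['t']*10));save(s,'s_%d.png'%(st['t']*10))
def foot(p,m,z0): pass
for nm,p in(('top',t),('side',s)):
    for n in('foot_left','foot_right','long_pull'):
        o={'foot_left':(40,48,7),'foot_right':(40,-48,7),'long_pull':(0,0,0)}[n]
        a=g[2];W=[x+o[0]*np.cos(a)-o[1]*np.sin(a),y+o[0]*np.sin(a)+o[1]*np.cos(a),z-2.9+o[2]]
        print(nm,n,'exp px',proj(p,W).round(1),'world',np.round(W,1),[(round(r['score'],2),np.round(r['centre'],1).tolist(),toz(p,r['centre'],W[2])[:2].round(1).tolist()) for r in eyes.spot_point(n,p)[:4] if np.hypot(*(np.array(r['centre'])-proj(p,W)[0]))<20])
c=proj(s,[x,y,z])[0].astype(int);r0,c0=max(c[0]-60,0),max(c[1]-90,0)
A=s['pixels'][r0:r0+120,c0:c0+180,::-1]
A=cv2.resize(A,None,fx=4.4,fy=4.4,interpolation=cv2.INTER_CUBIC)
for bx in boxes(136,96):
    P=np.array([[i,j,14] for i,j in((bx[0],bx[2]),(bx[0],bx[3]),(bx[1],bx[3]),(bx[1],bx[2]))],float);a=g[2]
    W=np.c_[x+P[:,0]*np.cos(a)-P[:,1]*np.sin(a),y+P[:,0]*np.sin(a)+P[:,1]*np.cos(a),z-2.9+P[:,2]]
    cv2.polylines(A,[((proj(s,W)[:,::-1]-[c0,r0]+.5)*4.4).astype(np.int32)],True,(0,255,0),1)
cv2.imwrite('pics/sc_%d.png'%(st['t']*10),A);print('sc_%d.png'%(st['t']*10),'crop origin',r0,c0)
E
python3 -m inch '[[[0.71,0.1,0],0,1],[[0.71,0.1,0],0,1],[[0.71,0.1,0],0,1],[[0.71,0.1,0],0,1],[[0.71,0.1,0],0,1],[[0.71,0.1,0],0,1],[[0.71,0.1,0],0,1],[[0.71,0.1,0],0,1],[[0.71,0.1,0],0,1],[[0.71,0.1,-0.04],0,1]]' && python3 -m inch '[[[0,0,0],0,1],[[0,0,0],0,1],[[0,0,0],0,1],[[0,0,0],0,1],[[0,0,0],0,1],[[0,0,0],0,1],[[0,0,0],0,1],[[0,0,0],0,1],[[0,0,0],0,1],[[0,0,0],0,1]]' && python3 go.py 530.2 153.8 71.9 1.516; python3 d.py
```

```text
t: 10.15
eef_pos: [530.3, 155.2, 72.0]
tcp_rot: [3.141, 0.0, 1.518]
ft_force: [-0.4, 0.1, -1.7]
opening: 0.126
grip_force: 30.0
t: 11.4
eef_pos: [530.2, 153.7, 71.2]
tcp_rot: [-3.142, 0.0, 1.518]
ft_force: [-0.2, -0.0, -1.8]
opening: 0.121
grip_force: 30.0
units [ 0.001  0.    -0.012] turn 0.018 pos [530.2 153.7  71.2] rot [-3.1416e+00  1.0000e-04  1.5176e+00] F [-0.2 -0.  -1.8] t 11.4 0.12064376520427869 29.9948912858963 [ 0.16  0.58  1.88 -0.    0.69  0.22]
(np.float64(530.1704283117848), np.float64(153.72610247144573), np.float64(-0.053186412390196836)) 71.17698421359661
top foot_left exp px [[176.4 192. ]] world [572.7 199.5  75.3] []
top foot_right exp px [[178.7 233.7]] world [567.6 103.7  75.3] [(0.8, [178.0, 231.0], [569.1, 109.9])]
top long_pull exp px [[195.4 211.9]] world [530.2 153.7  68.3] [(0.77, [197.6, 210.1], [525.1, 157.8])]
side foot_left exp px [[255.6 235. ]] world [572.7 199.5  75.3] [(0.71, [255.6, 237.6], [568.0, 198.0])]
side foot_right exp px [[227.7 257.5]] world [567.6 103.7  75.3] []
side long_pull exp px [[248.4 265.4]] world [530.2 153.7  68.3] [(0.87, [247.4, 266.0], [530.3, 150.4])]
sc_114.png crop origin 187 175
```

View pics/sc_114.png

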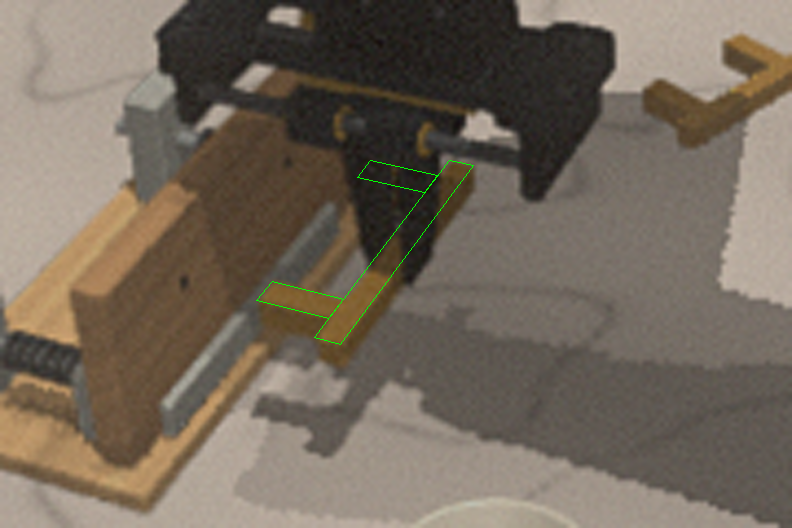

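```bash
python3 - <<'E'
import cv2
a=cv2.imread('pics/t_114.png')[140:230,150:280];cv2.imwrite('pics/tc.png',cv2.resize(a,None,fx=5.5,fy=5.5,interpolation=cv2.INTER_CUBIC))
E
```

```text
(no output)
```

View pics/tc.png

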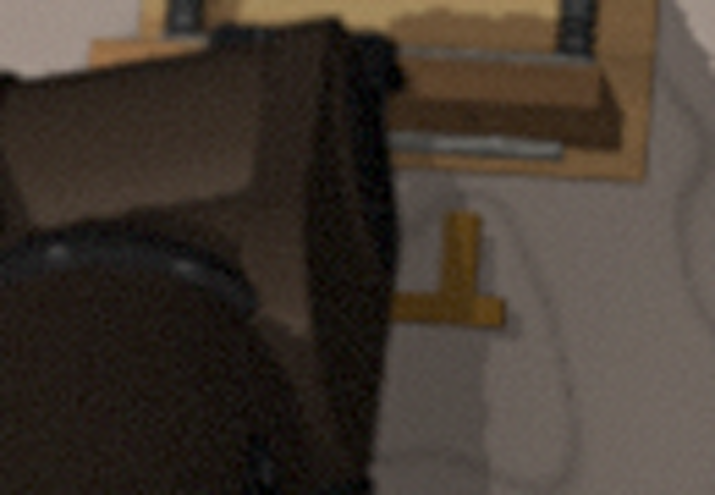

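Side crop: the pull is level in the fingers, and the expected outline matches its near foot to within about 1 px. In the top crop only the right foot and the bar's right end show, near pixel (179,234). I measure the offset along the bar with windowed fits.

```bash
cat > e.py <<'E'
from fit import *
st=env.state();x,y,z=st['eef_pos'];g=np.array((x,y,st['tcp_rot'][2]-np.pi/2))
t=eyes.read_camera('top');s=eyes.read_camera('side')
def win(p,o):
    a=g[2];c=proj(p,[x+o[0]*np.cos(a)-o[1]*np.sin(a),y+o[0]*np.sin(a)+o[1]*np.cos(a),z+4])[0];return c
def mask(p,th): 
    h=cv2.cvtColor(p['pixels'],cv2.COLOR_RGB2HSV);return (h[...,0]>=12)&(h[...,0]<=28)&(h[...,1]>th[0])&(h[...,2]>th[1])
B=lambda m:cv2.GaussianBlur(m.astype(float),(0,0),.7)
D=[]
for p,W,th in((t,(slice(173,206),slice(225,248)),(140,40)),(s,(slice(247,273),slice(231,262)),(150,40))):
    m=mask(p,th);print(m[W].sum());D.append((p,W,B(m)))
    A=np.array([p['pixels'][W],np.repeat(m[W][...,None]*255,3,2)]);cv2.imwrite('pics/m%d.png'%len(D),cv2.resize(np.hstack(A).astype(np.uint8)[:,:,::-1],None,fx=8,fy=8,interpolation=0))
for z0 in(z-2.9,):
  for sel in((0,),(1,),(0,1)):
    def f(v):
        # v: offset along pull x, along pull y (mm), yaw (0.01)
        a=g[2];X=x+v[0]*np.cos(a)-v[1]*np.sin(a);Y=y+v[0]*np.sin(a)+v[1]*np.cos(a)
        return sum(((B(render(p,X,Y,a+(v[2]/100 if len(v)>2 else 0),z0))[W]-m[W])**2).sum() for p,W,m in[D[i] for i in sel])
    r=minimize(f,[0,0],method='Nelder-Mead',options=dict(initial_simplex=[[0,0],[4,0],[0,4]]));print(sel,'offset along pull x,y',r.x.round(2),r.fun,f([0,0]))
E
python3 e.py; python3 -c "
import cv2,numpy as np
a=cv2.imread('pics/m1.png');b=cv2.imread('pics/m2.png');w=max(a.shape[1],b.shape[1])
cv2.imwrite('pics/mm.png',np.vstack([cv2.copyMakeBorder(i,0,6,0,w-i.shape[1],0) for i in(a,b)]))"
```

```text
163
172
(0,) offset along pull x,y [0.78 0.12] 18.422073898381733 21.751179430301452
(1,) offset along pull x,y [-1.72 -5.95] 115.97018587389326 135.58368457082116
(0, 1) offset along pull x,y [-0.3  -0.84] 152.97114193503242 157.3348640011226
```

View pics/mm.png

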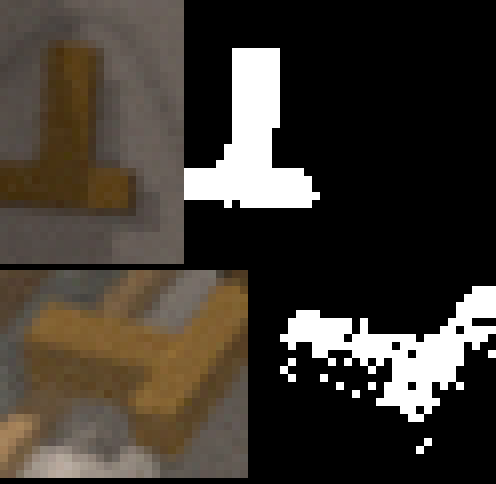

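The pull is centred (offset 0.1 mm along the bar) and square. I close in slowly.

```bash
python3 -m inch '[[[0,0.07,-0.012],0,1],[[0,0.07,0],0,1],[[0,0.07,0],0,1],[[0,0.07,0],0,1],[[0,0.07,0],0,1],[[0,0.07,0],0,1],[[0,0.07,0],0,1],[[0,0.05,0],0,1],[[0,0.04,0],0,1],[[0,0,0],0,1]]' && python3 go.py 578.1 151.2 71.9 1.516
```

```text
t: 13.15
eef_pos: [565.0, 151.8, 71.9]
tcp_rot: [3.142, 0.0, 1.517]
ft_force: [0.2, -0.1, -2.0]
opening: 0.126
grip_force: 30.0
units [ 0.002  0.218 -0.   ] turn 0.017 pos [565.  151.8  71.9] rot [3.1416e+00 1.0000e-04 1.5175e+00] F [ 0.2 -0.1 -2. ] t 13.15 0.1257734008391672 29.99492883682251 [ 0.15  0.61  1.79 -0.    0.74  0.2 ]
```

```bash
python3 -m inch '[[[0,0.02,0],0,1],[[0,0.02,0],0,1],[[0,0.02,0],0,1],[[0,0.02,0],0,1],[[0,0.02,0],0,1],[[0,0.02,0],0,1],[[0,0.01,0],0,1],[[0,0,0],0,1],[[0,0,0],0,1],[[0,0,0],0,1]]' && python3 go.py 578.1 151.2 71.9 1.516; python3 d.py | tail -1; python3 -c "
from h import *
print(env.state()['moment'])"
```

```text
t: 14.4
eef_pos: [572.6, 151.5, 71.9]
tcp_rot: [-3.141, 0.0, 1.518]
ft_force: [-1.9, 0.9, -1.6]
opening: 0.122
grip_force: 30.0
units [ 0.     0.092 -0.   ] turn 0.018 pos [572.6 151.5  71.9] rot [-3.1413e+00  1.0000e-04  1.5175e+00] F [-1.9  0.9 -1.6] t 14.4 0.12231796638309625 30.00493437051773 [ 0.15  0.62  1.77 -0.    0.75  0.2 ]
sc_144.png crop origin 182 155
[ 0.39498628  0.44534079 -0.08123867]
```

View pics/sc_144.png

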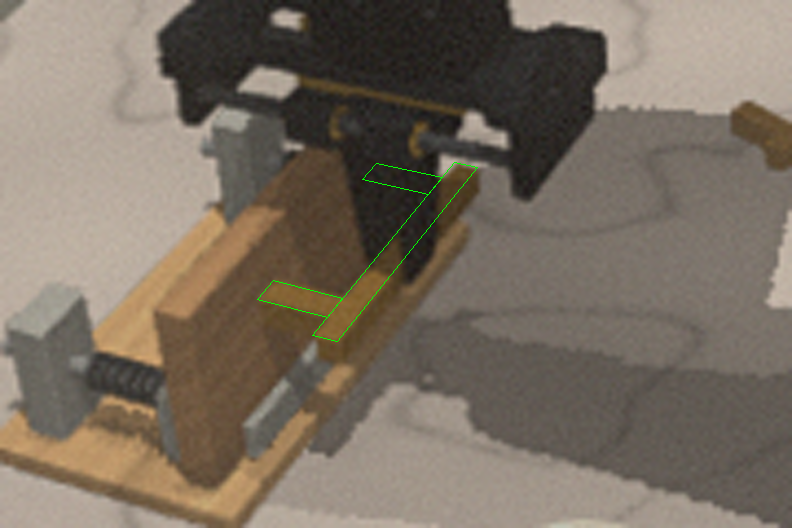

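The near foot's end face sits over the spot where hole_left was, at about crop (266,303) against an expected (270,302). I push on to about 10 N.

```bash
python3 -m inch '[[[0,0.02,0],0,1],[[0,0.02,0],0,1],[[0,0.02,0],0,1],[[0,0.02,0],0,1],[[0,0.015,0],0,1],[[0,0.01,0],0,1],[[0,0,0],0,1],[[0,0,0],0,1],[[0,0,0],0,1],[[0,0,0],0,1]]' && python3 go.py 578.1 151.2 71.9 1.516;  python3 -c "
from h import *
print(env.state()['moment'])"
```

```text
t: 16.05
eef_pos: [577.8, 151.3, 71.7]
tcp_rot: [-3.139, 0.0, 1.517]
ft_force: [-8.1, 4.0, 1.2]
opening: 0.122
grip_force: 30.0
units [-0.001  0.005 -0.003] turn 0.014 pos [577.8 151.3  71.7] rot [-3.1388e+00  2.0000e-04  1.5172e+00] F [-8.1  4.   1.2] t 16.05 0.12152690400437345 30.048453211784363 [0.15 0.63 1.76 0.   0.76 0.2 ]
[ 0.66059053  1.35862569 -0.21320364]
```

The moment puts the centre of push at about y = -43 mm, so only the right foot bears. I back off, turn a little clockwise and touch again lightly.

```bash
cat > f.py <<'E'
from h import *
s=env.state();F=s['ft_force']-[0,0,-1.75];M=s['moment'];a=s['tcp_rot'][2]-np.pi/2
fx=F[0]*np.cos(a)+F[1]*np.sin(a);fy=-F[0]*np.sin(a)+F[1]*np.cos(a)
print('push',-fx,'lateral',fy,'up',F[2],'Mz',M[2],'centre of push y mm',1000*(.04*fy-M[2])/fx,'pose',s['eef_pos'].round(2),s['tcp_rot'].round(4),'t',s['t'])
E
python3 f.py; python3 -m inch '[[[0,-0.05,0],0,1],[[0,-0.06,0],0,1],[[0,-0.06,0],0,1],[[0,0,0],0.3,1],[[0,0.02,0],0,1],[[0,0.03,0],0,1],[[0,0.03,0],0,1],[[0,0.03,0],0,1],[[0,0,0],0,1],[[0,0,0],0,1]]' ; python3 f.py
```

```text
push 8.279367933972823 lateral 3.6100609200987765 up 2.9486752974755355 Mz -0.21320364404537062 centre of push y mm -43.19243735768193 pose [577.81 151.26  71.72] [-3.1388e+00  2.0000e-04  1.5172e+00] t 16.05
t: 17.3
eef_pos: [574.7, 150.9, 71.7]
tcp_rot: [-3.14, 0.001, 1.492]
ft_force: [-5.4, -1.7, 1.3]
opening: 0.121
grip_force: 30.0
push 5.289862023944179 lateral -2.1232818564158262 up 3.071759587770811 Mz 0.22545551231045757 centre of push y mm 58.675781175793844 pose [574.71 150.92  71.74] [-3.1398e+00  7.0000e-04  1.4917e+00] t 17.3
```

```bash
python3 -m inch '[[[0,-0.05,0],0,1],[[0,-0.06,0],0,1],[[0,-0.03,0],0,1],[[0,0,0],-0.15,1],[[0,0.02,0],0,1],[[0,0.03,0],0,1],[[0,0.03,0],0,1],[[0,0.03,0],0,1],[[0,0,0],0,1],[[0,0,0],0,1]]' ; python3 f.py
```

```text
t: 18.55
eef_pos: [573.3, 151.3, 71.9]
tcp_rot: [-3.141, 0.0, 1.505]
ft_force: [-4.0, -0.7, -1.0]
opening: 0.127
grip_force: 30.0
push 3.9899235864023157 lateral -0.9970112306950119 up 0.740247428739198 Mz 0.06939858759172275 centre of push y mm 27.388754308966433 pose [573.35 151.26  71.87] [-3.1411e+00  3.0000e-04  1.5045e+00] t 18.55
```

```bash
python3 -m inch '[[[0,-0.05,0],0,1],[[0,-0.03,0],0,1],[[0.008,0,0],-0.06,1],[[0,0.02,0],0,1],[[0,0.03,0],0,1],[[0,0.03,0],0,1],[[0,0.03,0],0,1],[[0,0.02,0],0,1],[[0,0,0],0,1],[[0,0,0],0,1]]' ; python3 f.py
```

```text
t: 19.8
eef_pos: [575.9, 151.8, 71.8]
tcp_rot: [-3.14, 0.0, 1.51]
ft_force: [-6.6, 1.2, 2.0]
opening: 0.125
grip_force: 30.0
push 6.644161386439308 lateral 0.8425748439395121 up 3.7415578365201356 Mz -0.0671796002876762 centre of push y mm -15.18364593779396 pose [575.89 151.76  71.84] [-3.1398e+00  2.0000e-04  1.5097e+00] t 19.8
```

```bash
python3 -m inch '[[[0,0.01,-0.001],0.01,1],[[0,0.01,-0.001],0.01,1],[[0,0.01,-0.001],0.01,1],[[0,0.01,0],0,1],[[0,0.005,0],0,1],[[0,0,0],0,1],[[0,0,0],0,1],[[0,0,0],0,1],[[0,0,0],0,1],[[0,0,0],0,1]]' ; python3 f.py
```

```text
t: 21.05
eef_pos: [577.9, 151.6, 71.9]
tcp_rot: [-3.138, 0.0, 1.507]
ft_force: [-8.7, 1.7, 2.0]
opening: 0.12
grip_force: 30.0
push 8.807456474533115 lateral 1.116800010879043 up 3.7845809481066306 Mz 0.03462589691257849 centre of push y mm -1.1406361815845112 pose [577.91 151.64  71.88] [-3.1383e+00  5.0000e-04  1.5073e+00] t 21.05
```

```bash
python3 -m inch '[[[0,0.01,-0.001],0,1],[[0,0.01,-0.001],0,1],[[0,0,0],0,1],[[0,0,0],0,1],[[0,0,0],0,1],[[0,0,0],0,1],[[0,0,0],0,1],[[0,0,0],0,1],[[0,0,0],0,1],[[0,0,0],0,1]]' ; python3 f.py;python3 d.py | tail -1
```

```text
t: 22.3
eef_pos: [578.8, 151.6, 71.9]
tcp_rot: [-3.138, 0.001, 1.507]
ft_force: [-10.2, 3.5, 3.3]
opening: 0.124
grip_force: 30.0
push 10.360294227850176 lateral 2.7991294537112816 up 5.0295662025152765 Mz 0.0805334343414154 centre of push y mm -3.0338659420059875 pose [578.79 151.55  71.9 ] [-3.1376e+00  6.0000e-04  1.5073e+00] t 22.3
sc_223.png crop origin 181 152
```

View pics/sc_223.png

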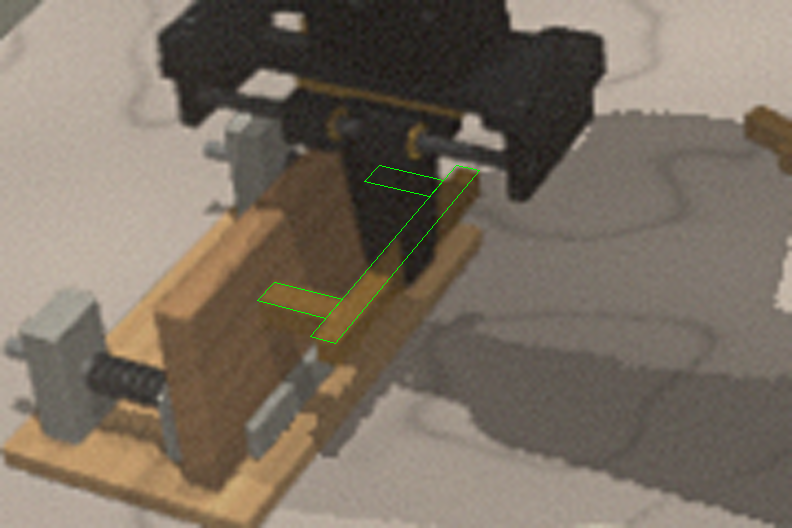

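```bash
for i in 1 2 3; do python3 -m inch '[[[0,0,0],0,1],[[0,0,0],0,1],[[0,0,0],0,1],[[0,0,0],0,1],[[0,0,0],0,1],[[0,0,0],0,1],[[0,0,0],0,1],[[0,0,0],0,1],[[0,0,0],0,1],[[0,0,0],0,1]]'>/dev/null; python3 f.py; done
```

```text
push 9.98896228065353 lateral 1.149003739507754 up 4.43222285363141 Mz 0.09875627416802832 centre of push y mm 5.285446386154936 pose [578.8  151.55  71.9 ] [-3.1376e+00  5.0000e-04  1.5072e+00] t 23.95
push 9.827472030202532 lateral 1.0152268354667675 up 2.995986421615483 Mz 0.04969122412745705 centre of push y mm 0.9241594054782755 pose [578.8  151.58  71.87] [-3.1376e+00  6.0000e-04  1.5073e+00] t 25.2
push 9.749460459104174 lateral 2.523268252375914 up 4.6724511970806 Mz 0.05859400993040422 centre of push y mm -4.34246801063722 pose [578.79 151.57  71.88] [-3.1376e+00  6.0000e-04  1.5073e+00] t 26.45
```

Both feet bear on the front (centre of push within about 5 mm of the middle). The push has held at about 10 N for over 4 s, and the gripper is clear of the front.

```bash
python3 -c "
from cell import env
print(env.job_done())"
```

```text
the job is handed in; nothing more can be done
None
```

I handed the job in with the long brass pull still gripped and both feet pressing evenly, centred on the two holes as near as the cameras show (about 2 mm); the push had been a steady 10 N for over 4 s, and the gripper was clear.

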